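# Refit the filter cassette of the desk dust extractor

## Task

Put the filter cassette lying on the mat back into the small dust extractor: hook its tongue under the extractor's lip with the cassette tilted, then swing it down and press until it lies flat and fully home in the bay with the spring latch snapped back over its edge. Let go of it, and leave the jar, the saucer and the ring on the saucer where they are.

Things in the scene. Friction and masses are not known exactly. Their poses are not given: they have to be found in the camera images.
- cassette: Loose grey plastic filter cassette, about 0.22 kg, flat on the blue mat, fin up. Origin: centre of the frame's underside; z up, x from tongue to plain edge. Frame 120 (x) by 100 (y) by 12 mm. Tongue on the -x edge, x -60 to -76, 70 wide, 4.5 thick, flush with the underside. Grip fin on the middle of the frame: 10 thick (x), 60 wide (y), z 12 to 42.
- tongue_tip (a point): Middle of the lower edge of the tongue's tip, at (-76, 0, 0) mm in the cassette's frame, same axes.
- unit: Fixed aluminium dust extractor, 190 (x) by 140 (y) mm, 50.5 high. Origin: centre of its underside; z up; lip on the -x side (roughly towards the robot), latch on the +x side. Bay open at the top: level floor at z = 36, side walls at y = -53 and 53 and far wall at x = 61.5, all 48 high.
- lip_edge (a point): Middle of the lip's lower edge, at (-67.5, 0, 44.5) mm in the unit's frame, same axes. The lip is 6 thick and as wide as the unit. The pocket under it is 8.5 high and 10 deep, ending at x = -77.5 in the unit's frame. The tongue enters it only with the cassette tilted, plain edge up; up to about 19 degrees it reaches the pocket's end.
- unit_seat (a point): Centre of the bay floor, at (0, 0, 36) mm in the unit's frame, same axes. The seated cassette has its origin here (play 1.5 mm either way along x, 3 along y), its axes as the unit's, its top at z = 48 in the unit's frame.
- latch (a joint): Spring latch on the unit's far wall: 0 m = sprung out, up to 0.009 pushed back along the unit's +x. Steel nose 40 wide (y), its ramp rising outward from its tip (unit x = 56, z = 51) to z = 62, where a cassette tilted about 11 degrees meets it. 5 to 20 N down on the plain edge pushes it back (spring 400 N/m, preload 3 N); with the cassette home it snaps out above the edge.
- mat: Blue silicone mat, 240 (x) by 220 (y) by 3 mm thick, fixed; origin at the centre of its underside. (A fixed steel vise, 95 high, stands in the middle of the desk beyond the work, 0.72 to 0.93 m ahead of the robot's base.)
- jar: Closed glass jar, 60 mm across, 85 high, loose; origin at the centre of its underside. Leave alone.
- saucer: Grey ceramic saucer, 100 mm across, 14 high, loose; origin at the centre of its underside. Leave alone.
- movement_ring: Small aluminium ring, 34 mm across, 6 high, lying in the saucer, loose; origin at the centre of its underside. Leave alone.

How it is judged:
By the outcome, as a careful person would: the job done as asked, in the order asked, and still so for the second after the job is handed in, with the robot touching nothing.
It also fails if it takes over 54 s, if anything falls off the work surface, if the arm or the gripper's body presses on something with over 40 N, if the wrist force passes 120 N, or if a joint passes its speed limit or range.

## Robot

A 7-joint arm with a two-finger parallel gripper is mounted at the origin on the work surface. World frame = base frame: x ahead of the robot, y to its left, z up, the work surface at z = 0. Lengths are in m, angles in rad, forces in N, time in s.
With the tool pointing down it reaches from about 0.425 to 0.925 m from the base axis. Payload 6.8 kg.
Tool frame: the origin (TCP) lies between the finger pads; the fingertips stand 17 mm ahead of it and the grasp point (between the pads) lies 2 mm behind it; z points along the fingers, y is the direction in which the jaws open and shut (so a half turn about z gives the same grasp; the last joint's range is limited). The gripper opens to 85 mm and grips with 20 to 120 N. Pads are 22 mm wide; open, the fingers measure 114 mm over their backs; the gripper's body (76 mm by 85 mm) begins 54 mm behind the grasp point. The pads swing forward as they close: fully open they stand 13 mm farther back than shut.
Start: joints at [-1.441, 0.477, 0.022, 1.555, -0.011, 1.109, -0.083], TCP at [0.159, 0.656, 0.228] pointing down, gripper open.
Joint ranges: [-2.96, 2.96], [-0.34, 2.1], [-1.41, 1.46], [0.24, 2.44], [-1.37, 4.51], [0.17, 1.92], [-2.96, 2.96]. Speed limits (rad/s): [2.39, 2.39, 3.14, 3.14, 3.14, 3.14, 3.14].

## Interface

Orientations are given as a unit quaternion [w, x, y, z].
In Python, from station import bot gives the robot as it stands. The module is installed in compiled form; this text tells all that it offers.
- The arm moves only by the tool carry_out, never from a script. Its argument "moves" is a list of rows, each a list of 3 entries, a list of its own where there are three numbers: the turn, a rotation vector about the tool's x, y, z in degrees, then the shift along the tool's x, y, z in cm, then the finger opening in cm, from 0 to 8.54. A call has 1 to 5 rows; each row is the pose to reach, as a shift and turn from the pose commanded when the call began, along the tool's axes at that moment; what a row does not reach only later rows make up. A row lasts 1/8 s, in which the tool goes at most 62.5 mm and 10.7 degrees, less where a joint would pass 70% of its speed; a pose out of reach is approached as far as the arm can. A call with a gripper value outside its range is refused whole. The fingers move at their own pace and stop on an object; "newtons" is the grip in N (left out, the last holds). Time passes only in rows, so rows that repeat a pose let the fingers close. It gives the time, the measured TCP pose, the force and the opening at its end, in the units of the state.
- bot.get_obs(): the state, without advancing time (a new reading comes with each control period).
- bot.read_camera(name): name is "side" or "top" or "wrist"; returns the picture (480x640x3 uint8, red, green, blue); there is no depth.
- bot.camera_info(name): a dict with "vertical_fov" (degrees; the focal length in pixels is half the picture's height over the tangent of half this angle, whatever the lens; pixels are square), "cx", "cy" (the principal point, pixels), "position" and "attitude" of the camera in the world. Camera axes: x right, y up, looking along -z (the intrinsics and any distortion apply to the point x, -y, -z); pixel columns grow to the right and rows downward; lengths in m; the calibration is good to about 2 mm. A picture is of the moment at which its call begins: read the wrist's pose just before it. camera_info takes no time and is no camera call; for the wrist camera it gives the pose at the moment of the call.
- bot.hand_in(): hands the job in, once; it reports no verdict.
Trained networks look in the newest picture that a camera, given by its name, has taken for a name from the list of things; names that differ only in an ending like _2 or _b are one class to them, and where a whole thing is asked for, a point or a joint stands for the part that bears it (a point fixed in the world has none). Each returns a list of dicts, best first, with "score" (0 to 1); they miss things now and then, are a little off and sometimes report something else, mostly with a low value. They report only what shows in the picture. A call takes as long as a camera call.
- bot.silhouettes(label, camera): "region" (480x640 bool, what is visible of it) and "location" ([column, row] in pixels, amid what is visible of it).
The state is a dict: "t": time; "q": joint angles; "joint_vel": joint speeds; "joint_torque": joint torques, N m; "eef_pos": TCP position; "tool_rot": TCP orientation; "contact_force": force on the tool from outside, world axes, zero at the start; "torque": the same for the moment, N m; "gripper_width": opening from 0.0 (shut) to 1.0 (fully open).
Only numpy, scipy, OpenCV 4.12 (cv2) and the standard library are available. Lean on these libraries where they do the work, as an engineer would, in place of code of your own. Each camera call takes 0.05 s, during which the arm holds its last target. There are 200 camera calls.

## Working session

There is one attempt and no reset: what is moved stays moved. The work goes in short steps, Python scripts to look and compute and a tool call to move; the robot and the scene stay as the last step left them, time stands still between calls to the robot, and variables do not carry over. Pictures are saved under pics/ and viewed, about 8 in all and at most 12, crops included, and the job is handed in when it is done.

Besides the shell and the picture viewer there is one more tool, called after "Request:" as name(argument=value, ...), one argument or row to a line, values as JSON. carry_out: Moves the arm, as the interface text tells. Its arguments: {"type":"object","properties":{"moves":{"type":"array"},"newtons":{"type":"number"}},"required":["moves"]}

```bash
mkdir -p pics; cat > h.py <<'E'
import numpy as np, cv2
from scipy.spatial.transform import Rotation as R
from station import bot
def rot(q): return R.from_quat([q[1],q[2],q[3],q[0]])
def info(n):
    i=bot.camera_info(n); i['f']=240/np.tan(np.radians(i['vertical_fov'])/2); return i
def att(i):
    a=np.array(i['attitude'],float); return rot(a) if a.shape==(4,) else R.from_matrix(a)
def save(n,fn): 
    im=bot.read_camera(n); cv2.imwrite('pics/'+fn,im[:,:,::-1]); return im
def ray2z(i,px,z):
    d=np.array([(px[0]-i['cx'])/i['f'],-(px[1]-i['cy'])/i['f'],-1]); d=att(i).apply(d); p=np.array(i['position'])
    return p+d*(z-p[2])/d[2]
def proj(i,P):
    c=att(i).inv().apply(np.atleast_2d(P)-np.array(i['position'])); 
    return np.c_[i['cx']+i['f']*c[:,0]/-c[:,2], i['cy']-i['f']*c[:,1]/-c[:,2]]
E
python3 - <<'E'
from h import *
np.set_printoptions(precision=4,suppress=True)
print(bot.get_obs())
for n in['top','side','wrist']: print(n,bot.camera_info(n))
a=save('top','top0.png');b=save('side','side0.png')
for l in['cassette','unit','mat','jar','saucer']:
  for s in bot.silhouettes(l,'top')[:2]:
    i=info('top'); c,_=cv2.findContours(s['region'].astype(np.uint8),0,2); print(l,s['score'],s['location'],cv2.minAreaRect(max(c,key=cv2.contourArea)),ray2z(i,s['location'],.0))
E
```

```text
{'t': 0.0, 'q': array([-1.4411,  0.4778,  0.0223,  1.5565, -0.0115,  1.1093, -0.0831]), 'joint_vel': array([-0.0013,  0.0009,  0.0002,  0.0001,  0.0003,  0.0016, -0.0007]), 'joint_torque': array([  0.0004, -59.645 ,   1.6079, -28.1199,   0.0124,   0.0093,
        -0.    ]), 'eef_pos': array([0.1589, 0.6554, 0.2265]), 'tool_rot': array([-0.0001,  0.1186,  0.9929, -0.0009]), 'contact_force': array([-0.5245, -0.759 , -0.5597]), 'torque': array([0.0063, 0.0027, 0.017 ]), 'gripper_width': 0.9943493060366547}
top {'vertical_fov': 55.27814711670521, 'cx': 326.43310208348856, 'cy': 240.66436674478567, 'position': array([ 0.4013, -0.0134,  0.7991]), 'attitude': array([ 0.7141,  0.0558, -0.0652, -0.6948])}
side {'vertical_fov': 56.590364913325715, 'cx': 313.7202352925363, 'cy': 235.99587070759304, 'position': array([ 0.2749, -0.5736,  0.6239]), 'attitude': array([ 0.8919,  0.4035, -0.0906, -0.1831])}
wrist {'vertical_fov': 67.79194739092124, 'cx': 319.60442857045723, 'cy': 229.358195153735, 'position': array([0.0826, 0.6736, 0.3732]), 'attitude': array([ 0.7769, -0.1223, -0.0952,  0.6102])}
ca
[... 183 characters left out ...]
34802246094, 282.6781005859375), (93.8332290649414, 117.20156860351562), 10.366323471069336) [ 0.4654 -0.2661  0.    ]
mat 0.89 [164.7, 253.2] ((183.9759979248047, 251.43014526367188), (129.71868896484375, 141.21693420410156), 7.594643592834473) [0.5094 0.2603 0.    ]
mat 0.36 [196.9, 249.6] ((193.20944213867188, 251.5771026611328), (79.70755004882812, 61.128822326660156), 85.76361083984375) [0.5173 0.2047 0.    ]
jar 0.72 [311.3, 322.7] ((312.7500305175781, 321.7500305175781), (36.06244659423828, 36.76955032348633), 45.0) [ 0.3962 -0.      0.    ]
saucer 0.66 [314.5, 200.0] ((312.800048828125, 201.6000518798828), (54.56005859375, 55.45448303222656), 63.43495178222656) [0.6133 0.0011 0.    ]
```

View pics/top0.png

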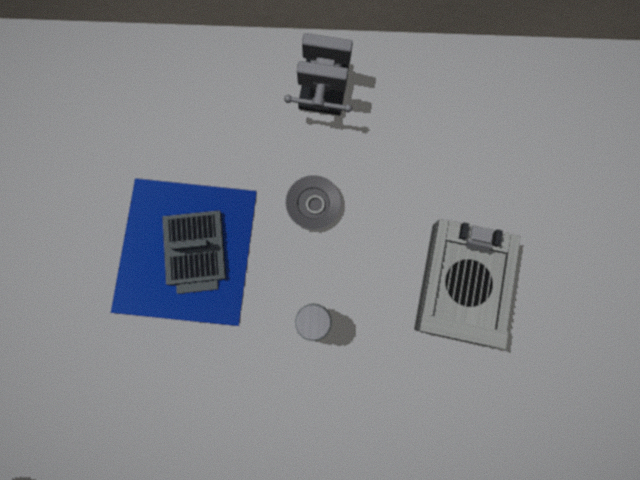

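View pics/side0.png

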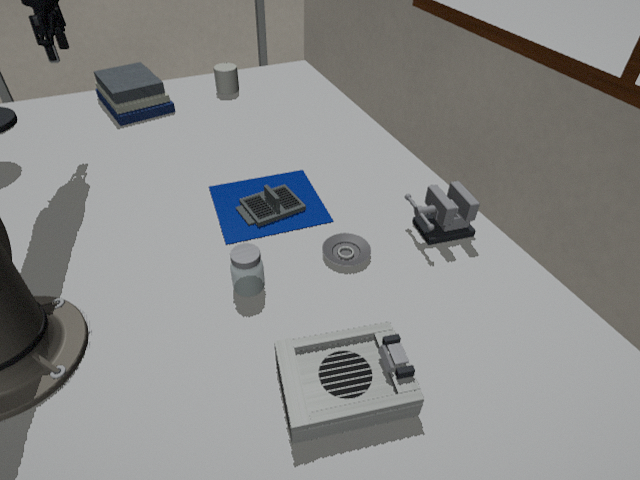

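```bash
cat >> h.py <<'E'
from scipy.optimize import minimize
def box(a,b): return np.array([[x,y,z] for x in(a[0],b[0]) for y in(a[1],b[1]) for z in(a[2],b[2])])/1000
CAS=[box((-60,-50,0),(60,50,12)),box((-76,-35,0),(-60,35,4.5)),box((-5,-30,12),(5,30,42))]
UNIT=[box((-95,-70,0),(95,70,48)),box((-95,-70,0),(-67.5,70,50.5)),box((56,-28,48),(80,28,62))]
S=4
def render(i,parts,p,z):
    m=np.zeros((480*S,640*S),np.uint8)
    for b in parts:
        P=R.from_euler('z',p[2]).apply(b)+[p[0],p[1],z]
        cv2.fillConvexPoly(m,cv2.convexHull(np.round((proj(i,P)+.5)*S-.5).astype(np.int32)),255)
    return cv2.resize(m,(640,480),interpolation=cv2.INTER_AREA)/255.
def fit(views,parts,p0,z):
    def cost(p):
        c=0
        for i,m in views:
            r=render(i,parts,p,z); c+=np.abs(r-m).sum()/m.sum()
        return c
    best=None
    p=np.array(p0,float)
    for sc in (.02,.004):
        sim=np.vstack([p,p+[sc,0,0],p+[0,sc,0],p+[0,0,sc*5]])
        o=minimize(cost,p,method='Nelder-Mead',options=dict(initial_simplex=sim,xatol=1e-5,fatol=1e-5,maxiter=120)); p=o.x
    return p,o.fun
E
python3 - <<'E'
from h import *
np.set_printoptions(precision=4,suppress=True)
V={}
for n in['top','side']:
    bot.read_camera(n); i=info(n)
    for l in['cassette','unit']:
        s=bot.silhouettes(l,n)[0]; V[l,n]=(i,s['region'].astype(float)); print(l,n,s['score'],s['region'].sum())
for l,P,p0,z in[('cassette',CAS,(.52,.2,-.1),.003),('unit',UNIT,(.46,-.25,-.1),0)]:
    for ns in(['top'],['side'],['top','side']):
        print(l,ns,fit([V[l,n] for n in ns],P,p0,z))
E
```

```text
cassette top 0.86 4373
unit top 0.64 10543
cassette side 0.72 1813
unit side 0.72 13192
cassette ['top'] (array([0.5203, 0.2081, 0.1457]), np.float64(0.04217412553862158))
cassette ['side'] (array([0.5199, 0.2095, 0.1412]), np.float64(0.04664352227377437))
cassette ['top', 'side'] (array([0.5201, 0.2085, 0.14  ]), np.float64(0.09239079096512123))
unit ['top'] (array([ 0.4695, -0.2613, -0.1834]), np.float64(0.01586518701191944))
unit ['side'] (array([ 0.4708, -0.2598, -0.1834]), np.float64(0.021768689282869))
unit ['top', 'side'] (array([ 0.4701, -0.2609, -0.1865]), np.float64(0.043612162606191704))
```

```bash
cat >> h.py <<'E'
def down(yaw,tilt=0):  # tool y = object x, tool x = object y, z down; tilt deg lifts +x edge
    M=np.c_[[0,1,0],[1,0,0],[0,0,-1]]
    return R.from_euler('z',yaw)*R.from_euler('y',-tilt,degrees=True)*R.from_matrix(M)
def plan(p,r):
    o=bot.get_obs(); q=rot(o['tool_rot']); 
    t=(q.inv()*r).as_rotvec(degrees=True); s=q.inv().apply(np.array(p)-o['eef_pos'])*100
    print('t',round(o['t'],2),'turn',t.round(2),'shift cm',s.round(3),'rows>=',max(np.linalg.norm(s)/6.25,np.linalg.norm(t)/10.7).round(1),'w',round(o['gripper_width'],3),'F',o['contact_force'].round(1))
def mount():
    o=bot.get_obs(); q=rot(o['tool_rot']); i=info('wrist')
    return q.inv().apply(np.array(i['position'])-o['eef_pos']), q.inv()*att(i)
def wristat(p,r):
    i=info('wrist'); mp,mr=mount(); i['position']=np.array(p)+r.apply(mp); i['attitude']=(r*mr).as_quat()[[3,0,1,2]]; return i
E
python3 - <<'E'
from h import *
mp,mr=mount(); print(mp,mr.apply([0,0,-1]))
r=down(.14)
P=R.from_euler('z',.14).apply(np.vstack(CAS))+[.5201,.2085,.003]
for z in(.2,.25):
  for dx in (0,-.04,-.08):
    p=[.5201,.2085,z]+r.apply([dx,0,0]); uv=proj(wristat(p,r),P); print(z,dx,uv.min(0),uv.max(0))
plan([.5201,.2085,.2],r)
E
```

```text
[ 0.07842359 -0.00057664 -0.14666239] [-3.06013471e-01 -3.45026415e-05  9.52027182e-01]
0.2 0 [239.35757738 146.17595267] [386.16492779 250.36030914]
0.2 -0.04 [236.25023148 100.50191212] [388.69658477 211.42964056]
0.2 -0.08 [232.89883424  49.89536422] [391.43485716 169.61589379]
0.25 0 [249.28693591 142.24872318] [377.62438142 234.3035995 ]
0.25 -0.04 [246.90482038 102.35889834] [379.53056317 199.6161463 ]
0.25 -0.08 [244.36039957  58.7485997 ] [381.5710076  162.68319808]
t 0.65 turn [ 0.   -0.   68.35] shift cm [-45.636 -34.984   2.752] rows>= 9.2 w 1.004 F [ 0.5 -0.6 -0.3]
```

Request:
carry_out(
  moves=[
    [[0,0,68.35],[-45.64,-34.98,9.75],8.5],
    [[0,0,68.35],[-45.64,-34.98,9.75],8.5],
    [[0,0,68.35],[-45.64,-34.98,9.75],8.5],
    [[0,0,68.35],[-45.64,-34.98,9.75],8.5],
    [[0,0,68.35],[-45.64,-34.98,9.75],8.5],
  ],
  newtons=60,
)

```text
t: 1.27
eef_pos: [0.3537, 0.4148, 0.1754]
tool_rot: [-0.0, 0.557, 0.831, 0.001]
contact_force: [0.5, -0.1, -0.4]
gripper_width: 0.996
```

```bash
python3 -c "
from h import *
plan([.5201,.2085,.13],down(.14))"
```

```text
t 1.27 turn [ 0.05 -0.05 14.29] shift cm [-25.41    7.558   4.526] rows>= 4.3 w 0.996 F [ 0.5 -0.1 -0.4]
```

Request:
carry_out(
  moves=[
    [[0,0,14.3],[-24.0,7.0,4.0],4.0],
    [[0,0,14.3],[-24.0,7.0,4.0],4.0],
    [[0,0,14.3],[-24.0,7.0,4.0],4.0],
    [[0,0,14.3],[-24.0,7.0,4.0],4.0],
    [[0,0,14.3],[-24.0,7.0,4.0],4.0],
  ],
)

```text
t: 1.9
eef_pos: [0.5124, 0.216, 0.1351]
tool_rot: [0.001, 0.657, 0.754, -0.001]
contact_force: [-1.1, -0.3, -0.3]
gripper_width: 0.469
```

```bash
python3 - <<'E'
from h import *
o=bot.get_obs();print(o['joint_vel'].round(3),o['eef_pos'])
im=save('wrist','w1.png'); i=info('wrist')
for s in bot.silhouettes('cassette','wrist')[:1]:
    m=s['region'].astype(float); print(s['score'],m.sum())
    print(fit([(i,m)],CAS,(.52,.2085,.14),.003))
    c,_=cv2.findContours(s['region'].astype(np.uint8),0,2); b=im[:,:,::-1].copy(); cv2.drawContours(b,c,-1,(0,0,255),1); cv2.imwrite('pics/w1o.png',b)
plan([.5201,.2085,.10],down(.14))
E
```

```text
[-0.02   0.004 -0.072 -0.012 -0.029  0.01   0.007] [0.51237528 0.21600784 0.13508896]
0.83 20053.0
(array([0.5188792 , 0.20932999, 0.14074142]), np.float64(0.022981060972735976))
t 2.0 turn [-0.01 -0.    0.22] shift cm [-1.391  0.827  3.523] rows>= 0.6 w 0.469 F [ 0.2  0.5 -0. ]
```

View pics/w1o.png

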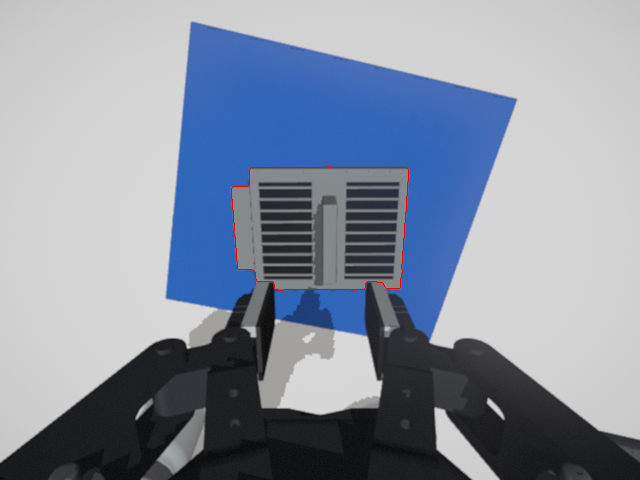

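```bash
python3 -c "
from h import *
plan([.5191,.2091,.037],down(.1405))"
```

```text
t 2.0 turn [-0.01 -0.    0.19] shift cm [-1.317  0.737  9.823] rows>= 1.6 w 0.469 F [ 0.2  0.5 -0. ]
```

Request:
carry_out(
  moves=[
    [[0,0,0.2],[-1.32,0.74,2.0],4.0],
    [[0,0,0.2],[-1.32,0.74,5.5],4.0],
    [[0,0,0.2],[-1.32,0.74,8.5],4.0],
    [[0,0,0.2],[-1.32,0.74,9.5],4.0],
    [[0,0,0.2],[-1.32,0.74,9.5],4.0],
  ],
)

```text
t: 2.62
eef_pos: [0.5182, 0.211, 0.0403]
tool_rot: [-0.0, 0.654, 0.756, -0.0]
contact_force: [-0.1, 0.3, 0.2]
gripper_width: 0.467
```

```bash
python3 -c "
from h import *
plan([.5191,.2091,.037],down(.1405))"
```

```text
t 2.62 turn [-0.04 -0.02  0.21] shift cm [-0.199  0.059  0.328] rows>= 0.1 w 0.467 F [-0.1  0.3  0.2]
```

Request:
carry_out(
  moves=[
    [[0,0,0.2],[-0.2,0.06,0.3],4.0],
    [[0,0,0.2],[-0.2,0.06,0.3],0.6],
    [[0,0,0.2],[-0.2,0.06,0.3],0.6],
    [[0,0,0.2],[-0.2,0.06,0.3],0.6],
    [[0,0,0.2],[-0.2,0.06,0.3],0.6],
  ],
  newtons=80,
)

```text
t: 3.25
eef_pos: [0.5201, 0.208, 0.0381]
tool_rot: [0.0, 0.656, 0.754, 0.001]
contact_force: [-1.9, -1.0, 6.3]
gripper_width: 0.082
```

Request:
carry_out(
  moves=[
    [[0,0,0],[0,0,0],0.6],
    [[0,0,0],[0,0,0],0.6],
  ],
)

```text
t: 3.5
eef_pos: [0.5201, 0.208, 0.0381]
tool_rot: [0.0, 0.656, 0.754, 0.001]
contact_force: [-1.7, -0.3, 5.9]
gripper_width: 0.08
```

```bash
python3 - <<'E'
from h import *
o=bot.get_obs();print(o['eef_pos'],o['joint_vel'].round(3))
bot.read_camera('top'); i=info('top'); m=bot.silhouettes('cassette','top')[0]; print(m['score'],m['region'].sum())
plan([.5191,.2091,.2],down(.1405,0))
E
```

```text
[0.52014643 0.20803253 0.03811172] [ 0.001  0.001 -0.001  0.002 -0.001 -0.003  0.001]
0.8 2989
t 3.6 turn [ 0.05 -0.04 -0.1 ] shift cm [  0.13   -0.073 -16.19 ] rows>= 2.6 w 0.081 F [-1.3 -1.2  5.7]
```

Request:
carry_out(
  moves=[
    [[0,0,0],[0,0,-1],0.6],
    [[0,0,0],[0,0,-4],0.6],
    [[0,0,0],[0,0,-10],0.6],
    [[0,0,0],[0,0,-16],0.6],
    [[0,0,0],[0,0,-20],0.6],
  ],
)

```text
t: 4.22
eef_pos: [0.5202, 0.2078, 0.2405]
tool_rot: [0.0, 0.657, 0.754, 0.001]
contact_force: [1.5, -0.0, -3.3]
gripper_width: 0.082
```

```bash
python3 - <<'E'
from h import *
print(bot.get_obs()['gripper_width'],bot.get_obs()['contact_force'])
a=save('wrist','w2.png');b=save('side','s2.png'); cv2.imwrite('pics/c2.png',np.hstack([cv2.resize(a,(400,300)),cv2.resize(b,(400,300))])[:,:,::-1])
r=down(-.185); plan([.4705,-.2605,.25],r)
E
```

```text
0.08216469200595813 [ 1.45152244 -0.02075462 -3.27761596]
t 4.33 turn [ 0.43 -0.29 18.53] shift cm [-45.746 -11.583  -1.024] rows>= 7.6 w 0.085 F [-0.  -0.7 -2.9]
```

View pics/c2.png

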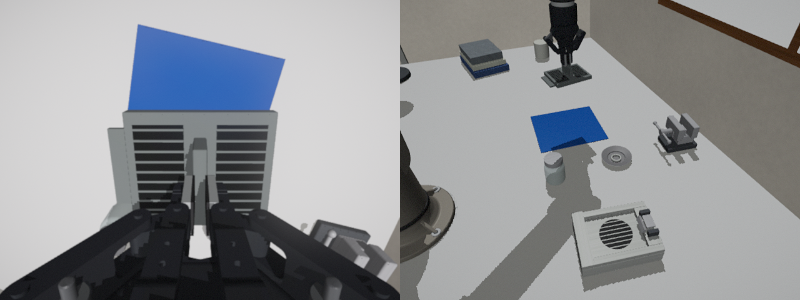

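```bash
python3 - <<'E'
from h import *
r=down(-.185)
P=R.from_euler('z',-.185).apply(np.vstack(UNIT))+[.4702,-.2608,0]
C=np.vstack(CAS)
for z in(.25,.3):
  for d in(.12,.15,.18,.2):
    p=np.array([.4702,-.2608,z])+r.apply([d,0,0]); i=wristat(p,r); uv=proj(i,P); Pc=R.from_euler('z',-.185).apply(C)+p-[0,0,.035]; c=proj(i,Pc); print(z,d,uv.min(0).round(),uv.max(0).round(),c.min(0).round())
plan(np.array([.4702,-.2608,.25])+r.apply([.15,0,0]),r)
E
```

```text
0.25 0.12 [228. 230.] [411. 359.] [171. 172.]
0.25 0.15 [230. 254.] [409. 381.] [171. 172.]
0.25 0.18 [232. 277.] [407. 401.] [171. 172.]
0.25 0.2 [234. 291.] [406. 414.] [171. 172.]
0.3 0.12 [238. 218.] [401. 334.] [171. 172.]
0.3 0.15 [240. 240.] [399. 354.] [171. 172.]
0.3 0.18 [242. 261.] [398. 373.] [171. 172.]
0.3 0.2 [243. 274.] [397. 385.] [171. 172.]
t 4.33 turn [ 0.43 -0.29 18.53] shift cm [-31.549  -6.851  -0.931] rows>= 5.2 w 0.085 F [-0.  -0.7 -2.9]
```

```bash
python3 - <<'E'
from h import *
r=down(-.185)
P=R.from_euler('z',-.185).apply(np.vstack(UNIT))+[.4702,-.2608,0]
for z in(.25,.3):
  for d in(-.11,-.14,-.17):
    p=np.array([.4702,-.2608,z])+r.apply([d,0,0]); i=wristat(p,r); uv=proj(i,P); print(z,d,p,uv.min(0).round(),uv.max(0).round())
plan(np.array([.4702,-.2608,.25])+r.apply([-.14,0,0]),r)
E
```

```text
0.25 -0.11 [ 0.44996588 -0.36892299  0.25      ] [206. -14.] [432. 157.]
0.25 -0.14 [ 0.44444749 -0.39841108  0.25      ] [202. -57.] [436. 124.]
0.25 -0.17 [ 0.43892909 -0.42789916  0.25      ] [ 198. -102.] [440.  93.]
0.3 -0.11 [ 0.44996588 -0.36892299  0.3       ] [221.   4.] [417. 151.]
0.3 -0.14 [ 0.44444749 -0.39841108  0.3       ] [219. -32.] [419. 123.]
0.3 -0.17 [ 0.43892909 -0.42789916  0.3       ] [216. -71.] [422.  95.]
t 4.33 turn [ 0.43 -0.29 18.53] shift cm [-59.046 -16.065  -1.112] rows>= 9.8 w 0.085 F [-0.  -0.7 -2.9]
```

Request:
carry_out(
  moves=[
    [[0,0,18.5],[-55.3,-14.8,-4],0.6],
    [[0,0,18.5],[-55.3,-14.8,-4],0.6],
    [[0,0,18.5],[-55.3,-14.8,-4],0.6],
    [[0,0,18.5],[-55.3,-14.8,-4],0.6],
    [[0,0,18.5],[-55.3,-14.8,-4],0.6],
  ],
)

```text
t: 4.95
eef_pos: [0.4801, -0.1032, 0.2583]
tool_rot: [-0.001, 0.769, 0.639, -0.0]
contact_force: [2.2, -1.1, -2.6]
gripper_width: 0.084
```

```bash
python3 -c "
from h import *
r=down(-.185); plan(np.array([.4702,-.2608,.28])+r.apply([-.1,0,0]),r)"
```

```text
t 4.95 turn [-0.08 -0.01  0.07] shift cm [-25.673   1.888  -2.172] rows>= 4.1 w 0.084 F [ 2.2 -1.1 -2.6]
```

Request:
carry_out(
  moves=[
    [[0,0,0],[-24.5,1.8,-2.0],0.6],
    [[0,0,0],[-24.5,1.8,-2.0],0.6],
    [[0,0,0],[-24.5,1.8,-2.0],0.6],
    [[0,0,0],[-24.5,1.8,-2.0],0.6],
    [[0,0,0],[-24.5,1.8,-2.0],0.6],
  ],
)

```text
t: 5.58
eef_pos: [0.451, -0.3511, 0.2787]
tool_rot: [0.001, 0.772, 0.636, -0.002]
contact_force: [-0.7, 1.1, -2.8]
gripper_width: 0.087
```

Request:
carry_out(
  moves=[
    [[0,0,0],[0,0,0],0.6],
    [[0,0,0],[0,0,0],0.6],
  ],
)

```text
t: 5.82
eef_pos: [0.4549, -0.3438, 0.2783]
tool_rot: [-0.001, 0.768, 0.64, 0.0]
contact_force: [1.1, 0.5, -2.6]
gripper_width: 0.085
```

```bash
python3 - <<'E'
from h import *
o=bot.get_obs();print(o['eef_pos'],o['joint_vel'].round(3)); q=rot(o['tool_rot'])
# in-hand nominal: cassette pose in tool frame ; fit 6dof
V=[];U=[]
for n in['wrist','top','side']:
    i=info(n); im=save(n,f'x_{n}.png')
    s=bot.silhouettes('cassette',n); u=bot.silhouettes('unit',n)
    if s: print(n,'cas',s[0]['score'],s[0]['region'].sum(),s[0]['location'])
    if u: print(n,'unit',u[0]['score'],u[0]['region'].sum(),u[0]['location'])
    b=im.copy()
    for k,col in((s,1),(u,0)):
        if k: b[k[0]['region'],col]=255
    cv2.imwrite(f'pics/xo_{n}.png',b[:,:,::-1])
    np.savez(f'x_{n}.npz',c=s[0]['region'],u=u[0]['region'] if u else 0)
    if n=='wrist' and u: print(fit([(i,u[0]['region'].astype(float))],UNIT,(.4702,-.2608,-.185),0))
a=[cv2.resize(cv2.imread(f'pics/xo_{n}.png'),(400,300)) for n in('wrist','top','side')]
cv2.imwrite('pics/x.png',np.vstack([np.hstack(a[:2]),np.hstack([a[2],a[2]*0])]))
E
```

```text
[ 0.45486246 -0.34376185  0.27827339] [-0.008 -0.004  0.003 -0.004  0.001  0.     0.001]
wrist cas 0.61 37384 [310.2, 248.8]
wrist unit 0.93 27141 [321.0, 103.2]
(array([ 0.47048412, -0.2629741 , -0.18528246]), np.float64(0.04593946933624045))
top cas 0.66 7909 [586.8, 293.4]
top unit 0.72 10513 [466.1, 283.4]
side cas 0.57 10413 [371.6, 337.8]
side unit 0.64 8216 [328.5, 400.2]
```

View pics/x.png

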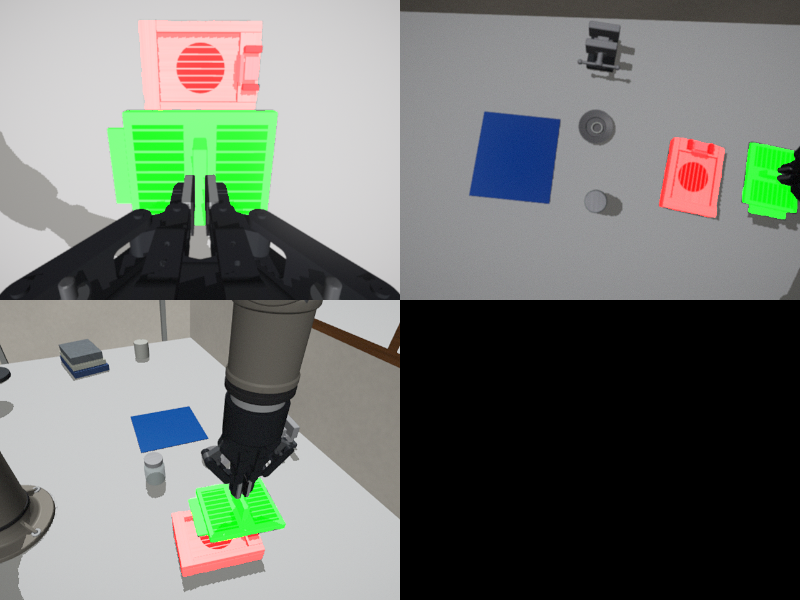

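```bash
cat > inhand.py <<'E'
from h import *
np.set_printoptions(precision=4,suppress=True)
o=bot.get_obs(); q=rot(o['tool_rot']); T=o['eef_pos']
W={n:np.ones((480,640)) for n in('wrist','top','side')}
W['wrist'][278:]=0; W['top'][:,600:]=0; W['side'][:312,315:475]=0
D={n:(info(n),np.load(f'x_{n}.npz')) for n in W}
# unit, wrist: ignore cassette pixels
i,d=D['wrist']; w=1.-cv2.dilate(d['c'].astype(np.uint8),np.ones((5,5)))
def cu(p): return (np.abs(render(i,UNIT,p,0)-d['u'])*w).sum()/d['u'].sum()
p=np.array([.4702,-.2608,-.185]); 
for sc in(.006,.002): p=minimize(cu,p,method='Nelder-Mead',options=dict(initial_simplex=np.vstack([p,p+[sc,0,0],p+[0,sc,0],p+[0,0,sc*4]]),xatol=1e-5)).x
print('unit wrist',p,cu(p)); print('unit top',fit([(D['top'][0],D['top'][1]['u'].astype(float))],UNIT,p,0))
M=R.from_matrix(np.c_[[0,1,0],[1,0,0],[0,0,-1]]) # tool in cassette
def rend6(i,v):
    m=np.zeros((480*S,640*S),np.uint8); rr=q*M.inv()*R.from_rotvec(v[3:],degrees=True)
    for b in CAS:
        P=rr.apply(b)+T+q.apply(v[:3]/1000)
        cv2.fillConvexPoly(m,cv2.convexHull(np.round((proj(i,P)+.5)*S-.5).astype(np.int32)),255)
    return cv2.resize(m,(640,480),interpolation=cv2.INTER_AREA)/255.
def go(ns):
    def c(v): return sum((np.abs(rend6(D[n][0],v)-D[n][1]['c'])*W[n]).sum()/(D[n][1]['c']*W[n]).sum() for n in ns)+1e-4*(v[3:]**2).sum()*.1
    v=np.array([0,0,35.,0,0,0])
    for sc in(4,1.5): 
        r=minimize(c,v,method='Nelder-Mead',options=dict(initial_simplex=np.vstack([v,v+np.eye(6)*sc]),xatol=.02,fatol=1e-5,maxiter=400)); v=r.x
    print(ns,'tool-frame origin mm',v[:3],'rot deg (cassette axes)',v[3:],r.fun)
go(['wrist']);go(['wrist','top']);go(['wrist','side']);go(['wrist','top','side'])
E
python3 inhand.py
```

```text
unit wrist [ 0.4704 -0.2654 -0.1865] 0.011984617729778622
unit top (array([ 0.4701, -0.2609, -0.1903]), np.float64(0.02257783547167559))
['wrist'] tool-frame origin mm [-1.8192 -0.3361 36.2802] rot deg (cassette axes) [ 0.8932  0.8166 -0.2413] 0.0034751905322592423
['wrist', 'top'] tool-frame origin mm [-2.1022 -0.2922 36.4141] rot deg (cassette axes) [-1.2295  0.7639 -0.274 ] 0.027563902508465254
['wrist', 'side'] tool-frame origin mm [-1.9305 -0.689  33.8665] rot deg (cassette axes) [-3.0784  0.1316 -0.251 ] 0.036725184241230724
['wrist', 'top', 'side'] tool-frame origin mm [-1.6545 -0.4426 34.3848] rot deg (cassette axes) [-2.6471  0.4127 -0.0861] 0.06022347352372023
```

```bash
python3 - <<'E'
from h import *
for k in range(8):
    bot.read_camera('top')
    o=bot.get_obs(); print(round(o['t'],2),o['eef_pos'].round(4),o['joint_vel'].round(3))
for n in['top','side','wrist']:
    bot.read_camera(n)
    s=bot.silhouettes('cassette',n); u=bot.silhouettes('unit',n)
    np.savez(f'x_{n}.npz',c=s[0]['region'],u=u[0]['region'])
print(bot.get_obs()['eef_pos'])
E
python3 inhand.py
```

```text
6.33 [ 0.4545 -0.3456  0.2791] [ 0.002  0.001  0.     0.001  0.     0.001 -0.001]
6.38 [ 0.4545 -0.3456  0.279 ] [ 0.001  0.001 -0.001 -0.001 -0.002 -0.    -0.   ]
6.42 [ 0.4544 -0.3457  0.279 ] [ 0.     0.001 -0.002 -0.001  0.001  0.001  0.002]
6.47 [ 0.4544 -0.3457  0.279 ] [ 0.002  0.001  0.     0.001 -0.001  0.     0.001]
6.53 [ 0.4544 -0.3457  0.279 ] [ 0.001  0.001 -0.002 -0.001  0.001  0.     0.001]
6.58 [ 0.4544 -0.3457  0.279 ] [-0.001  0.001  0.001 -0.001 -0.     0.002  0.   ]
6.62 [ 0.4544 -0.3457  0.279 ] [-0.001 -0.     0.001 -0.    -0.003 -0.    -0.   ]
6.67 [ 0.4544 -0.3457  0.279 ] [-0.    -0.    -0.     0.002  0.001 -0.    -0.   ]
[ 0.45443069 -0.34567295  0.27901877]
unit wrist [ 0.4703 -0.263  -0.1855] 0.008513764494782262
unit top (array([ 0.4697, -0.261 , -0.1807]), np.float64(0.017470134679756055))
['wrist'] tool-frame origin mm [-1.8288 -0.2411 36.2632] rot deg (cassette axes) [ 0.7923  1.1067 -0.2956] 0.003559430461693047
['wrist', 'top'] tool-frame origin mm [-1.919  -0.4271 36.4708] rot deg (cassette axes) [ 0.792   1.144  -0.3536] 0.017202103695759866
['wrist', 'side'] tool-frame origin mm [-1.8031 -0.7926 34.103 ] rot deg (cassette axes) [-1.8225 -0.4762 -0.1239] 0.03329335976883294
['wrist', 'top', 'side'] tool-frame origin mm [-1.7732 -0.6962 34.3797] rot deg (cassette axes) [-1.2637  0.4123 -0.2041] 0.049923493582792855
```

```bash
cat >> h.py <<'E'
U=np.array([.4703,-.2612,0]); UY=-.185
def tgt(xA,zA,th,hz=35,hx=.3):
    t=np.radians(th); c,s=np.cos(t),np.sin(t)
    x=xA+(76+hx)*c-hz*s; z=zA+(76+hx)*s+hz*c
    return U+R.from_euler('z',UY).apply(np.array([x,0,z])/1000), down(UY,th)
def tip(th_off=0,hz=35,hx=.3):
    o=bot.get_obs(); q=rot(o['tool_rot']); rl=R.from_euler('z',-UY)
    p=rl.apply(o['eef_pos']-U)*1000; zt=rl.apply(q.apply([0,0,1])); th=np.degrees(np.arctan2(zt[0],-zt[2]))
    ty=rl.apply(q.apply([0,1,0])); A=p+rl.apply(q.apply([0,1,0]))*-(76+hx)+zt*hz
    print('tip unit mm',A.round(2),'tilt',th.round(2),'y-skew',np.degrees(ty[1]).round(2),'F',rl.apply(o['contact_force']).round(1),'w',round(o['gripper_width'],3),'t',round(o['t'],2))
E
python3 -c "
from h import *
tip(); p,r=tgt(-64,86,15.5); print(p); plan(p,r)
tip(); p,r=tgt(-64,39,15.5); print(p); plan(p,r)"
```

```text
tip unit mm [-76.36 -86.03 244.02] tilt -0.0 y-skew 0.06 F [-0.6  0.3 -2.1] w 0.084 t 7.12
[ 0.47046873 -0.26123158  0.14011735]
t 7.12 turn [-1.55e+01 -1.00e-02  6.00e-02] shift cm [ 8.595  0.033 13.89 ] rows>= 2.6 w 0.084 F [-0.6  0.4 -2.1]
tip unit mm [-76.36 -86.03 244.02] tilt -0.0 y-skew 0.06 F [-0.6  0.3 -2.1] w 0.084 t 7.12
[ 0.47046873 -0.26123158  0.09311735]
t 7.12 turn [-1.55e+01 -1.00e-02  6.00e-02] shift cm [ 8.594  0.033 18.59 ] rows>= 3.3 w 0.084 F [-0.6  0.4 -2.1]
```

Request:
carry_out(
  moves=[
    [[-8,0,0],[4.0,0,4],0.6],
    [[-15.5,0,0],[8.0,0,9],0.6],
    [[-15.5,0,0],[8.6,0,13.5],0.6],
    [[-15.5,0,0],[8.6,0,13.9],0.6],
    [[-15.5,0,0],[8.6,0,13.9],0.6],
  ],
  newtons=100,
)

```text
t: 7.75
eef_pos: [0.4714, -0.2628, 0.1415]
tool_rot: [0.105, 0.762, 0.633, 0.086]
contact_force: [-0.5, -0.8, -1.5]
gripper_width: 0.081
```

Request:
carry_out(
  moves=[
    [[0,0,0],[0,0,0],0.6],
    [[0,0,0],[0,0,0],0.6],
    [[0,0,0],[0,0,0],0.6],
  ],
)

```text
t: 8.12
eef_pos: [0.4706, -0.2615, 0.1407]
tool_rot: [0.104, 0.762, 0.633, 0.087]
contact_force: [-0.1, 0.4, -1.9]
gripper_width: 0.086
```

```bash
python3 -c "
from h import *
tip(); p,r=tgt(-64,41,15.5); plan(p,r)"
```

```text
tip unit mm [-63.72  -0.25  86.55] tilt 15.57 y-skew 0.05 F [-0.2  0.3 -1.9] w 0.086 t 8.12
t 8.12 turn [ 0.07 -0.01  0.05] shift cm [ 0.019 -1.245  4.389] rows>= 0.7 w 0.086 F [-0.1  0.4 -1.9]
```

Request:
carry_out(
  moves=[
    [[0,0,0],[0.02,-0.5,1.7],0.6],
    [[0,0,0],[0.02,-0.9,3.2],0.6],
    [[0,0,0],[0.02,-1.24,4.39],0.6],
    [[0,0,0],[0.02,-1.24,4.39],0.6],
    [[0,0,0],[0.02,-1.24,4.39],0.6],
  ],
)

```text
t: 8.75
eef_pos: [0.4703, -0.2612, 0.095]
tool_rot: [0.104, 0.762, 0.633, 0.086]
contact_force: [-0.3, 0.4, -2.9]
gripper_width: 0.082
```

```bash
python3 - <<'E'
from h import *
tip(); p,r=tgt(-64,36,15.5); plan(p,r)
a=save('side','s3.png'); bot.read_camera('wrist'); b=save('wrist','w3.png')
cv2.imwrite('pics/c3.png',np.hstack([cv2.resize(a[250:450,200:480],(400,286)),cv2.resize(b,(400,286))])[:,:,::-1])
E
```

```text
tip unit mm [-64.11  -0.11  40.8 ] tilt 15.54 y-skew 0.05 F [-0.3  0.3 -2.9] w 0.082 t 8.75
t 8.75 turn [0.04 0.   0.05] shift cm [ 0.005 -0.116  0.471] rows>= 0.1 w 0.082 F [-0.3  0.4 -2.9]
```

View pics/c3.png

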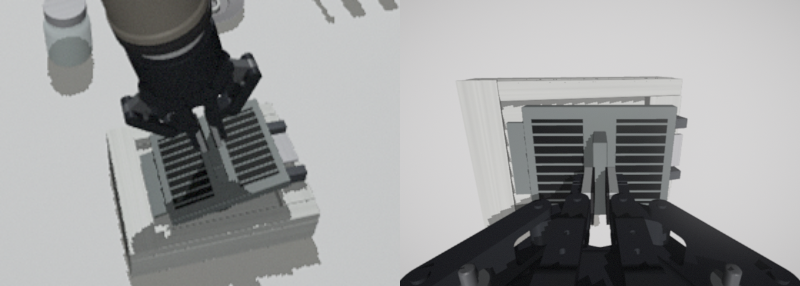

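Request:
carry_out(
  moves=[
    [[0,0,0],[0,-0.05,0.2],0.6],
    [[0,0,0],[0,-0.1,0.37],0.6],
    [[0,0,0],[0,-0.12,0.45],0.6],
    [[0,0,0],[0,-0.12,0.45],0.6],
  ],
)

```text
t: 9.4
eef_pos: [0.47, -0.2609, 0.0897]
tool_rot: [0.104, 0.762, 0.633, 0.086]
contact_force: [-0.2, -0.1, -2.2]
gripper_width: 0.085
```

```bash
python3 -c "
from h import *
tip()"
```

```text
tip unit mm [-64.55   0.16  35.55] tilt 15.49 y-skew 0.05 F [-0.2 -0.1 -2.2] w 0.085 t 9.4
```

Request:
carry_out(
  moves=[
    [[0,0,0],[0,-0.02,0.07],0.6],
    [[0,0,0],[0,-0.03,0.12],0.6],
    [[0,0,0],[0,-0.03,0.12],0.6],
  ],
)

```text
t: 9.78
eef_pos: [0.4704, -0.2611, 0.0887]
tool_rot: [0.104, 0.762, 0.633, 0.086]
contact_force: [0.7, -0.7, -0.9]
gripper_width: 0.082
```

```bash
python3 -c "
from h import *
tip()"
```

```text
tip unit mm [-64.07   0.09  34.55] tilt 15.53 y-skew 0.06 F [ 0.8 -0.5 -0.9] w 0.082 t 9.78
```

Request:
carry_out(
  moves=[
    [[0,0,0],[0,-0.01,0.05],0.6],
    [[0,0,0],[0,-0.3,-0.03],0.6],
    [[0,0,0],[0,-0.6,-0.11],0.6],
    [[0,0,0],[0,-0.9,-0.2],0.6],
    [[0,0,0],[0,-0.9,-0.2],0.6],
  ],
)

```text
t: 10.4
eef_pos: [0.4604, -0.2591, 0.0879]
tool_rot: [0.103, 0.762, 0.633, 0.086]
contact_force: [-0.1, 0.5, -1.3]
gripper_width: 0.087
```

```bash
python3 -c "
from h import *
tip()"
```

```text
tip unit mm [-74.36   0.22  33.82] tilt 15.46 y-skew 0.04 F [-0.2  0.5 -1.3] w 0.087 t 10.4
```

Request:
carry_out(
  moves=[
    [[0,0,0],[0,-0.15,-0.03],0.6],
    [[0,0,0],[0,-0.25,-0.05],0.6],
    [[0,0,0],[0,-0.35,-0.08],0.6],
    [[0,0,0],[0,-0.35,-0.08],0.6],
  ],
)

```text
t: 10.9
eef_pos: [0.4591, -0.259, 0.0888]
tool_rot: [0.105, 0.762, 0.633, 0.087]
contact_force: [5.2, 0.8, 2.3]
gripper_width: 0.084
```

```bash
python3 -c "
from h import *
tip()"
```

```text
tip unit mm [-7.538e+01 -3.000e-02  3.451e+01] tilt 15.67 y-skew 0.08 F [5.  1.7 2.3] w 0.084 t 10.9
```

```bash
cat >> h.py <<'E'
def tc(xA,zA,th,al): # tcp position in unit xz for cassette tilt th
    t=np.radians(th); c,s=np.cos(t),np.sin(t); return np.array([xA+76.3*c-35*s, zA+76.3*s+35*c])
def uplan(xA,zA,th,al,off):
    x,z=tc(xA,zA,th,al)+off
    plan(U+R.from_euler('z',UY).apply(np.array([x,0,z])/1000),down(UY,th+al))
E
python3 - <<'E'
from h import *
o=bot.get_obs(); p=R.from_euler('z',-UY).apply(o['eef_pos']-U)*1000
for al in(0,.5,1,1.5):
    off=p[[0,2]]-tc(-77.5,36,15.67-al,al); print('al',al,'off',off)
    for th in(12,9,6,3,0): uplan(-77,36,th,al,off)
E
```

```text
al 0 off [ 2.11812448 -1.49569985]
t 10.9 turn [3.67 0.02 0.08] shift cm [-0.009  0.257  0.509] rows>= 0.3 w 0.084 F [5.2 0.8 2.3]
t 10.9 turn [6.67 0.02 0.08] shift cm [-0.009  0.403  0.923] rows>= 0.6 w 0.084 F [5.2 0.8 2.3]
t 10.9 turn [9.67 0.02 0.08] shift cm [-0.009  0.528  1.345] rows>= 0.9 w 0.084 F [5.2 0.8 2.3]
t 10.9 turn [12.67  0.02  0.08] shift cm [-0.009  0.63   1.772] rows>= 1.2 w 0.084 F [5.2 0.8 2.3]
t 10.9 turn [15.67  0.03  0.08] shift cm [-0.009  0.71   2.204] rows>= 1.5 w 0.084 F [5.2 0.8 2.3]
al 0.5 off [ 1.64664535 -0.93503939]
t 10.9 turn [3.17 0.02 0.08] shift cm [-0.009  0.226  0.442] rows>= 0.3 w 0.084 F [5.2 0.8 2.3]
t 10.9 turn [6.17 0.02 0.08] shift cm [-0.009  0.373  0.857] rows>= 0.6 w 0.084 F [5.2 0.8 2.3]
t 10.9 turn [9.17 0.02 0.08] shift cm [-0.009  0.497  1.278] rows>= 0.9 w 0.084 F [5.2 0.8 2.3]
t 10.9 turn [12.17  0.02  0.08] shift cm [-0.009  0.6    1.706] rows>= 1.1 w 0.084 F [5.2 0.8 2.3]
t 10.9 turn [15.17  0.03  0.08] shift cm [-0.009  0.68   2.138] rows>= 1.4 w 0.084 F [5.2 0.8 2.3]
al 1 off [ 1.18007679 -0.3702859 ]
t 10.9 turn [2.67 0.0
[... 285 characters left out ...]
  0.02  0.08] shift cm [-0.009  0.57   1.639] rows>= 1.1 w 0.084 F [5.2 0.8 2.3]
t 10.9 turn [14.67  0.03  0.08] shift cm [-0.009  0.65   2.071] rows>= 1.4 w 0.084 F [5.2 0.8 2.3]
al 1.5 off [0.71845433 0.19851761]
t 10.9 turn [2.17 0.02 0.08] shift cm [-0.009  0.168  0.308] rows>= 0.2 w 0.084 F [5.2 0.8 2.3]
t 10.9 turn [5.17 0.02 0.08] shift cm [-0.009  0.314  0.722] rows>= 0.5 w 0.084 F [5.2 0.8 2.3]
t 10.9 turn [8.17 0.02 0.08] shift cm [-0.009  0.439  1.144] rows>= 0.8 w 0.084 F [5.2 0.8 2.3]
t 10.9 turn [11.17  0.02  0.08] shift cm [-0.009  0.541  1.571] rows>= 1.0 w 0.084 F [5.2 0.8 2.3]
t 10.9 turn [14.17  0.03  0.08] shift cm [-0.009  0.621  2.003] rows>= 1.3 w 0.084 F [5.2 0.8 2.3]
```

Request:
carry_out(
  moves=[
    [[1.3,0,0],[0,0.15,0.18],0.6],
    [[2.7,0,0],[0,0.3,0.37],0.6],
    [[4.2,0,0],[0,0.38,0.58],0.6],
    [[5.7,0,0],[0,0.45,0.79],0.6],
    [[5.7,0,0],[0,0.45,0.79],0.6],
  ],
)

```text
t: 11.52
eef_pos: [0.4642, -0.2598, 0.0812]
tool_rot: [0.066, 0.766, 0.637, 0.054]
contact_force: [4.3, -0.5, 1.0]
gripper_width: 0.079
```

```bash
python3 - <<'E'
from h import *
tip(); 
for th in(6,3,0): uplan(-77,36,th,1,[1.18,-.37])
E
```

```text
tip unit mm [-75.54   0.08  33.78] tilt 9.75 y-skew 0.1 F [4.3 0.3 1. ] w 0.079 t 11.53
t 11.53 turn [2.75 0.02 0.1 ] shift cm [-0.022  0.216  0.319] rows>= 0.3 w 0.079 F [ 4.3 -0.5  1. ]
t 11.53 turn [5.75 0.03 0.09] shift cm [-0.022  0.362  0.734] rows>= 0.5 w 0.079 F [ 4.3 -0.5  1. ]
t 11.53 turn [8.75 0.03 0.09] shift cm [-0.022  0.486  1.155] rows>= 0.8 w 0.079 F [ 4.3 -0.5  1. ]
```

Request:
carry_out(
  moves=[
    [[1.4,0,0],[0,0.12,0.17],0.6],
    [[2.8,0,0],[0,0.22,0.34],0.6],
    [[4.2,0,0],[0,0.3,0.56],0.6],
    [[5.7,0,0],[0,0.37,0.78],0.6],
    [[5.7,0,0],[0,0.37,0.78],0.6],
  ],
)

```text
t: 12.15
eef_pos: [0.4681, -0.2604, 0.0737]
tool_rot: [0.027, 0.769, 0.639, 0.022]
contact_force: [1.1, 0.1, -0.5]
gripper_width: 0.088
```

```bash
python3 - <<'E'
from h import *
tip(); 
for th in(3,0): uplan(-77,36,th,1,[1.18,-.37])
E
```

```text
tip unit mm [-75.95   0.26  33.51] tilt 3.96 y-skew 0.08 F [ 1.   0.3 -0.5] w 0.088 t 12.15
t 12.15 turn [-0.04 -0.    0.08] shift cm [-0.036  0.086 -0.082] rows>= 0.0 w 0.088 F [ 1.1  0.1 -0.5]
t 12.15 turn [2.96 0.   0.08] shift cm [-0.036  0.252  0.325] rows>= 0.3 w 0.088 F [ 1.1  0.1 -0.5]
```

```bash
python3 - <<'E'
from h import *
a=save('side','s4.png'); b=save('wrist','w4.png')
cv2.imwrite('pics/c4.png',np.hstack([cv2.resize(a[280:460,250:450],(400,360),interpolation=2),cv2.resize(b[100:400,130:530],(400,300))[0:300].copy() if 0 else cv2.resize(b[100:400,130:530],(400,360))])[:,:,::-1])
E
```

```text
(no output)
```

View pics/c4.png

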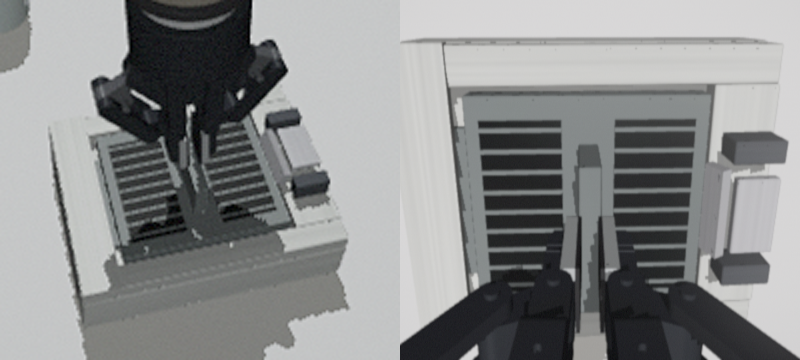

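Request:
carry_out(
  moves=[
    [[1.0,0,0],[0,0.1,0.11],0.6],
    [[2.0,0,0],[0,0.18,0.22],0.6],
    [[3.0,0,0],[0,0.25,0.33],0.6],
    [[3.0,0,0],[0,0.25,0.4],0.6],
    [[3.0,0,0],[0,0.25,0.4],0.6],
  ],
)

```text
t: 12.88
eef_pos: [0.4712, -0.2609, 0.0711]
tool_rot: [0.007, 0.769, 0.639, 0.006]
contact_force: [-4.8, 3.3, 8.8]
gripper_width: 0.086
```

```bash
python3 - <<'E'
from h import *
tip(); o=bot.get_obs(); print(o['eef_pos'],o['torque'])
E
```

```text
tip unit mm [-74.79   0.42  34.72] tilt 1.02 y-skew 0.06 F [-5.4  2.3  8.8] w 0.086 t 12.88
[ 0.47123988 -0.26091476  0.07107494] [0.56904153 0.8548314  0.0087887 ]
```

Request:
carry_out(
  moves=[
    [[0.7,0,0],[0,-0.05,0.1],0.6],
    [[1.4,0,0],[0,-0.08,0.2],0.6],
    [[2,0,0],[0,-0.08,0.3],0.6],
    [[2,0,0],[0,-0.08,0.3],0.6],
  ],
)

```text
t: 13.38
eef_pos: [0.4712, -0.2609, 0.0708]
tool_rot: [-0.007, 0.769, 0.639, -0.004]
contact_force: [-10.5, 8.6, 40.6]
gripper_width: 0.085
```

```bash
python3 - <<'E'
from h import *
tip(); o=bot.get_obs(); print(o['eef_pos'],o['torque'])
a=save('side','s5.png'); b=save('wrist','w5.png')
cv2.imwrite('pics/c5.png',np.hstack([cv2.resize(a[280:460,250:450],(400,360),interpolation=2),cv2.resize(b[120:360,400:600],(400,480))[:360]])[:,:,::-1])
E
```

```text
tip unit mm [-75.99   0.51  36.96] tilt -0.88 y-skew 0.03 F [-11.9   6.5  40.6] w 0.085 t 13.38
[ 0.47120505 -0.26093578  0.07077446] [ 1.99495679  2.53778612 -0.02367389]
```

View pics/c5.png

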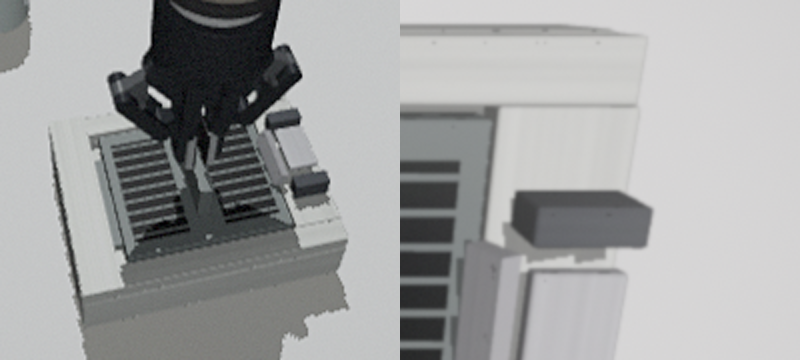

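Request:
carry_out(
  moves=[
    [[-1,0,0],[0,0.04,-0.25],0.6],
    [[-1,0,0],[0,0.04,-0.3],0.6],
    [[-1,0,0],[0,0.04,-0.3],3.0],
    [[-1,0,0],[0,0.04,-0.3],3.0],
    [[-1,0,0],[0,0.04,-0.3],3.0],
  ],
)

```text
t: 14.1
eef_pos: [0.4713, -0.2611, 0.0703]
tool_rot: [0.001, 0.769, 0.639, 0.0]
contact_force: [-0.4, 0.7, -0.6]
gripper_width: 0.35
```

Request:
carry_out(
  moves=[
    [[0,0,0],[0,0,0],3.0],
    [[0,0,0],[0,0,-2],3.0],
    [[0,0,0],[0,0,-5],3.0],
    [[0,0,0],[0,0,-10],3.0],
    [[0,0,0],[0,0,-14],3.0],
  ],
)

```text
t: 14.72
eef_pos: [0.471, -0.2617, 0.2136]
tool_rot: [0.001, 0.769, 0.639, 0.001]
contact_force: [1.3, -0.8, -0.8]
gripper_width: 0.352
```

```bash
python3 - <<'E'
from h import *
tip()
for k in range(8): bot.read_camera('top')
a=save('side','s6.png'); i=info('side'); 
def q(n):
    im=bot.read_camera(n); i=info(n); s=bot.silhouettes('cassette',n); return im,i,s
b,iw,s=q('wrist'); print(s and (s[0]['score'],fit([(iw,s[0]['region'].astype(float))],CAS,(.47,-.261,-.185),.036)))
t,it,s=q('top')
for l in('jar','saucer','movement_ring'):
    k=bot.silhouettes(l,'top'); print(l,k and (k[0]['score'],k[0]['location']))
cv2.imwrite('pics/c6.png',np.hstack([cv2.resize(a[280:460,250:450],(400,360),interpolation=2),cv2.resize(b[60:330,170:470],(400,360))])[:,:,::-1])
E
```

```text
tip unit mm [-75.41  -0.37 178.31] tilt 0.2 y-skew 0.01 F [ 1.4 -0.5 -0.8] w 0.352 t 14.72
(0.91, (array([ 0.47109312, -0.26318559, -0.18595069]), np.float64(0.06408217797928029)))
jar (0.85, [312.7, 322.5])
saucer (0.72, [314.0, 201.7])
movement_ring []
```

View pics/c6.png

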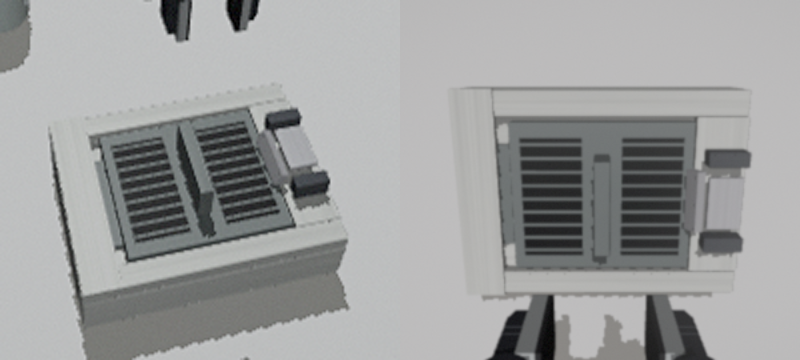

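```bash
python3 -c "
from h import *
print(bot.get_obs()['t'],bot.hand_in())"
```

```text
the job is handed in; nothing more can be done
15.525 None
```

The filter cassette is back in the dust extractor, flat in the bay with the latch nose over its plain edge, and I handed the job in at about 15.5 s.

I gripped the cassette by its fin and tilted it about 15°. I then slid the tongue along the bay floor until it met the end of the pocket under the lip. From there I swung it down and pressed with about 40 N. It moved only 0.3 mm more under that load, so I took it as fully home. I then eased off, opened the fingers and lifted the gripper clear.

**Last checks:**
- **Cassette position:** the wrist-camera fit put it within about 2 mm of the unit's seat, and its yaw matched to 0.1°. That 2 mm is mostly a sideways bias this camera also showed on the unit itself.
- **Latch:** the final pictures show the nose about 5 mm over the cassette edge. I judged that by eye and did not measure the latch joint.
- **Jar and saucer:** the final top view found them within 2 pixels of where they started.
- **Ring (not confirmed):** the detector did not find the ring in the last top view. I did not look at that picture myself. The arm passed well above the saucer and never touched it.

One other disagreement: the tongue met the pocket end about 2 mm earlier than my measured poses predicted. I put this down to about 1° of tilt in the grip plus a small error in the unit's position, and corrected for it during the swing.

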